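# Check a chilled delivery with the infrared thermometer and close the carton

## Task

Check the delivery in the carton: take the orange infrared thermometer from its white tray, point its lens squarely down at the black spot on the red-lidded tub from about 10 cm away and hold it steady there for two seconds, then set it back flat and feet down in its tray without dropping it. Then close the carton: first fold the plain flap all the way down, then the flap with the blue tape over it. Leave the tubs, the soap bottle, the mug and the jar where they are.

Things in the scene. Friction and masses are not known exactly. Their poses are not given: they have to be found in the camera images.
- thermometer: orange and black infrared thermometer, 190 x 44 x 64 mm (high), 180 g, on two black feet. Origin mid-underside; x runs from nose (-x) to tail (+x), z up. Grip: handle bar 30 mm wide (y), 26 mm high, its centre 47 mm above the underside, free from x = -0.03 to 0.063. The 42 mm lens barrel at the nose slants 25 degrees forward of straight down
- lens (a point): centre of the thermometer's lens, at x = -0.077, z = 0.016 in the thermometer's frame. Its z axis points out of the lens along the line of sight
- tray: fixed white tray, 250 mm (x) by 150 mm (y), rim 14 mm high, walls and floor 4 mm thick. Origin under its centre, on the counter
- carton: fixed brown cardboard carton, open at the top, 200 mm (x) by 220 mm (y) by 110 mm high, walls and floor 5 mm. Origin under its centre, on the counter. The plain flap is hinged on its +y wall, the taped flap on its -y wall; both hinge lines run along its x
- red_tub: loose white food tub with a red lid, standing in the carton, 76 mm (x) by 110 mm (y) by 76 mm high, 400 g. Origin at the centre of its underside. A 28 mm black round measuring spot is at the centre of its lid
- red_tub_spot (a point): centre of the black spot on the red lid, on its top face
- blue_tub: the same tub with a blue lid and its own black spot, beside the red one in the carton: not to be measured. It may stand on either side
- plain_flap (a joint): angle of the plain brown flap: 0 closed (level), about 1.57 upright, more when it leans outward. It stays where it is left (a light push moves it). 196 mm wide, 120 mm from hinge to free edge, 4 mm thick
- plain_hinge (a point): middle of the plain flap's hinge line, at the top of the carton's +y wall (110 mm above the counter)
- plain_edge (a point): middle of the plain flap's free edge
- taped_flap (a joint): angle of the flap with the 45 mm blue tape band along its free edge: 0 closed (level, 5 mm above the plain flap and overlapping it by 20 mm), more is open. Same size and stiffness as the plain one
- taped_hinge (a point): middle of the taped flap's hinge line, at the top of the carton's -y wall (115 mm above the counter)
- taped_edge (a point): middle of the taped flap's free edge
- soap: bystander: green soap bottle, 64 mm diameter, 180 mm high. Origin at the centre of its underside
- mug: bystander: white mug, 80 mm diameter, 90 mm high. Origin at the centre of its underside
- jar: bystander: amber jar with brass lid, 70 mm diameter, 100 mm high. Origin at the centre of its underside
Not all that is in view belongs to the job. There is more than one size of the thermometer; the job needs the smallest.

How it is judged:
By the outcome, as a careful person would: the job done as asked, in the order asked, and still so for the second after the job is handed in, with the robot touching nothing.
It also fails if it takes over 67 s, if anything falls off the work surface, if the arm or the gripper's body presses on something with over 40 N, if the wrist force passes 120 N, or if a joint passes its speed limit or range.

## Robot

A 7-joint arm with a two-finger parallel gripper is mounted at the origin on the work surface. World frame = base frame: x ahead of the robot, y to its left, z up, the work surface at z = 0. Lengths are in m, angles in rad, forces in N, time in s.
With the tool pointing down it reaches from about 0.425 to 0.825 m from the base axis. Payload 3.6 kg.
Tool frame: the origin (TCP) lies on the mounting face of the last link; the fingertips stand 186 mm ahead of it and the grasp point (between the pads) lies 167 mm ahead of it; z points along the fingers, y is the line along which they close (so a half turn about z gives the same grasp; the last joint's range is limited). The gripper opens to 93 mm and grips with 3 to 60 N. Pads are 15 mm wide; open, the fingers measure 128 mm over their backs; the gripper's body (75 mm by 188 mm) begins 65 mm behind the grasp point.
Start: joints at [-1.315, 0.615, -0.013, 1.423, 0.008, 1.103, -0.04], TCP at [0.181, 0.624, 0.405] pointing down, gripper open.
Joint ranges: [-3.12, 3.12], [-0.3, 2.06], [-1.34, 1.32], [0.26, 2.42], [-1.36, 4.5], [0.01, 1.98], [-2.84, 2.84]. Speed limits (rad/s): [2.79, 2.79, 3.14, 3.14, 3.14, 3.14, 3.14].

## Interface

Orientations are given as a 3x3 rotation matrix whose columns are the frame's x, y, z axes.
In Python, from bench import env gives the robot as it stands.
- The arm moves only by the tool step_arm, never from a script. Its argument "moves" is a list of rows, each an object of numbers: "x", "y", "z": the shift along the tool's x, y, z normalised to -1 to 1, where 1 is 0.75 m; "wx", "wy", "wz": the turn, a rotation vector about the tool's x, y, z normalised to -1 to 1, where 1 is pi/2 rad; "grip": the opening, from 0 (shut) to 1 (fully open). In form: [{"x": .., "y": .., "z": .., "wx": .., "wy": .., "wz": .., "grip": ..}, ...]. A call has 1 to 20 rows; each row shifts and turns the commanded pose from where the row before left it, along the tool's axes as they then stand; what a row does not reach is not made up. A row lasts 1/8 s, in which the tool goes at most 62.5 mm and 10.7 degrees, less where a joint would pass 70% of its speed; a pose out of reach is approached as far as the arm can. A call with a number of a shift or a turn outside -1 to 1 is refused whole. A call with a gripper value outside its range is refused whole. The fingers move at their own pace and stop on an object; "squeeze" is the grip in N (left out, the last holds). Time passes only in rows, so rows that do not move let the fingers close. It gives the time, the measured TCP pose, the force, the opening and the grip force at its end, in the units of the state.
- env.sense(): the state, without advancing time (a new reading comes with each control period).
- env.read_camera(name): name is "side" or "top"; returns the picture (480x640x3 uint8, blue, green, red); there is no depth.
- env.calibration(name): a dict with "K" (3x3 intrinsics, pixels), "D" ([k1, k2, p1, p2, k3] as OpenCV has them; the pictures are not rectified), "world_from_camera" (4x4, takes a point from camera to world coordinates). Camera axes: x right, y up, looking along -z (the intrinsics and any distortion apply to the point x, -y, -z); pixel columns grow to the right and rows downward; lengths in m; the calibration is good to about 2 mm. A picture is of the moment at which its call begins. calibration takes no time and is no camera call.
- env.job_done(): hands the job in; it is judged then, once.
The state is a dict: "t": time; "joint_pos": joint angles; "qvel": joint speeds; "effort": joint torques, N m; "ee_pos": TCP position; "orientation": TCP orientation; "force": force on the tool from outside, world axes, zero at the start; "wrist_torque": the same for the moment, N m; "finger_gap": finger opening in m; "gripper_force": force on a finger pad.
Only numpy, scipy, OpenCV 4.12 (cv2) and the standard library are available. Lean on these libraries where they do the work, as an engineer would, in place of code of your own. Each camera call takes 0.05 s, during which the arm holds its last target. There are 200 camera calls.

## Working session

There is one attempt and no reset: what is moved stays moved. The work goes in short steps, Python scripts to look and compute and a tool call to move; the robot and the scene stay as the last step left them, time stands still between calls to the robot, and variables do not carry over. Pictures are saved under pics/ and viewed, at most 10 in all, crops included, and the job is handed in when it is done.

Besides the shell and the picture viewer there is one more tool, called after "Call:" in YAML: its name, and indented under it one key for each argument. step_arm: Moves the arm, as the interface text tells. Its arguments: {"type":"object","properties":{"moves":{"type":"array","items":{"type":"object","properties":{"x":{"type":"number"},"y":{"type":"number"},"z":{"type":"number"},"wx":{"type":"number"},"wy":{"type":"number"},"wz":{"type":"number"},"grip":{"type":"number"}}}},"squeeze":{"type":"number"}},"required":["moves"]}

```bash
mkdir -p pics; ls
python3 - <<'E'
from bench import env
import cv2,numpy as np
np.set_printoptions(precision=4,suppress=True)
for n in("side","top"):
    im=env.read_camera(n); cv2.imwrite(f"pics/{n}0.png",im)
    c=env.calibration(n); print(n,c)
s=env.sense(); print(s)
E
```

```text
pics
side {'K': array([[479.0385,   0.    , 324.3076],
       [  0.    , 479.0385, 244.8205],
       [  0.    ,   0.    ,   1.    ]]), 'D': array([0.0406, 0.    , 0.    , 0.    , 0.    ]), 'world_from_camera': array([[ 0.8929,  0.3436, -0.2911,  0.188 ],
       [-0.4503,  0.6742, -0.5854, -0.4776],
       [-0.0049,  0.6538,  0.7567,  0.908 ],
       [ 0.    ,  0.    ,  0.    ,  1.    ]])}
top {'K': array([[454.5299,   0.    , 318.7881],
       [  0.    , 454.5299, 242.7111],
       [  0.    ,   0.    ,   1.    ]]), 'D': array([0.025, 0.   , 0.   , 0.   , 0.   ]), 'world_from_camera': array([[-0.0083,  0.9968, -0.0791,  0.4171],
       [-0.9999, -0.0091, -0.0089,  0.1633],
       [-0.0095,  0.079 ,  0.9968,  1.1791],
       [ 0.    ,  0.    ,  0.    ,  1.    ]])}
{'t': 0.1, 'joint_pos': array([-1.3145,  0.6158, -0.0126,  1.4247,  0.0081,  1.1034, -0.0404]), 'qvel': array([-0.0013,  0.0007, -0.0007, -0.0024, -0.0007,  0.0006, -0.0002]), 'effort': array([  0.0007, -46.0046,   0.2098, -16.6243,  -0.0612,   0.017 ,
         0.0001]), 'ee_pos': array([0.1813, 0.6239, 0.4037]), 'orientation': array([[-0.9603,  0.279 , -0.0006],
       [ 0.279 ,  0.9603, -0.0022],
       [-0.    , -0.0023, -1.    ]]), 'force': array([-0.4917, -0.6306, -0.3801]), 'wrist_torque': array([-0.0765,  0.0186, -0.044 ]), 'gripper_force': 0.0, 'finger_gap': 0.09304485861620135}
```

View pics/side0.png

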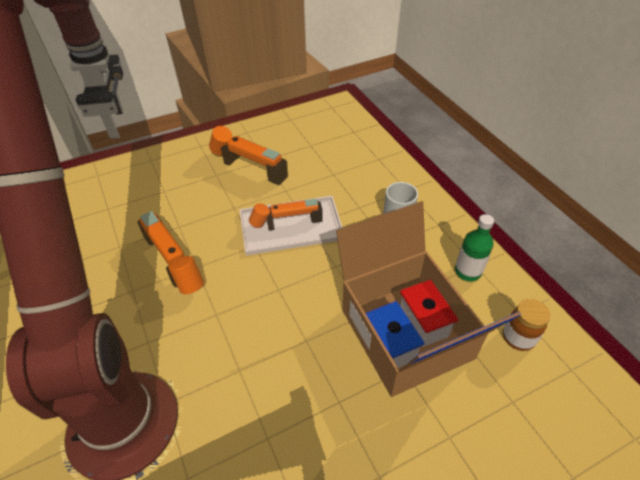

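View pics/top0.png

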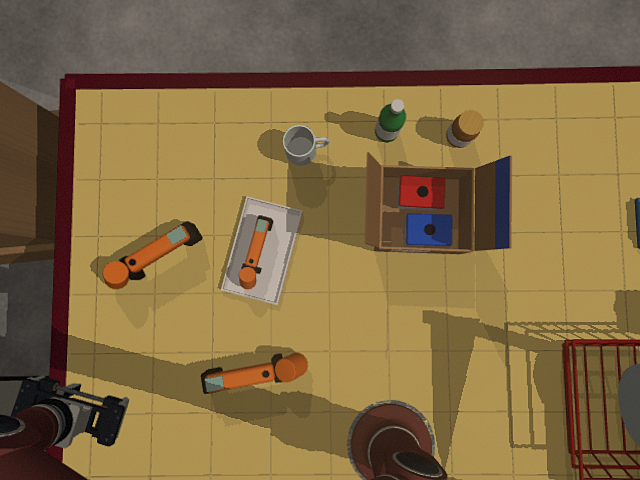

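The side view shows the tray with the small thermometer at about (290,215), nose to the left. In the carton the red spot is at (429,304) and the blue one at (395,327). In the top view the tray is at (260,250), the nose at (248,278), the red spot at (422,191), the plain flap upright at the left and the taped flap leaning out at the right. Next I'll enlarge crops for the details.

```bash
cat > h.py <<'E'
import cv2,numpy as np
from bench import env
np.set_printoptions(precision=4,suppress=True)
def ray(n,p):
    c=env.calibration(n); q=cv2.undistortPoints(np.array([[p]],float),c["K"],c["D"])[0,0]
    T=c["world_from_camera"]; d=T[:3,:3]@[q[0],-q[1],-1]; return T[:3,3],d/np.linalg.norm(d)
def plane(n,p,z):
    o,d=ray(n,p); return o+d*(z-o[2])/d[2]
def tri(ps,pt):
    (a,u),(b,v)=ray("side",ps),ray("top",pt)
    s=np.linalg.lstsq(np.c_[u,-v],b-a,rcond=None)[0]
    A,B=a+u*s[0],b+v*s[1]; return (A+B)/2,np.linalg.norm(A-B)
E
python3 - <<'E'
import cv2,numpy as np
s=cv2.imread("pics/side0.png");t=cv2.imread("pics/top0.png")
def c(i,x,y,w,h): return cv2.resize(i[y:y+h,x:x+w],(400,300),interpolation=cv2.INTER_CUBIC)
# each crop 400x300
o=np.vstack([np.hstack([c(s,230,180,133,100),c(t,200,190,133,100)]),np.hstack([c(s,330,200,200,150 if 0 else 200)[:300],c(t,350,140,173,130)])])
cv2.imwrite("pics/crops.png",o)
E
```

```text
(no output)
```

View pics/crops.png

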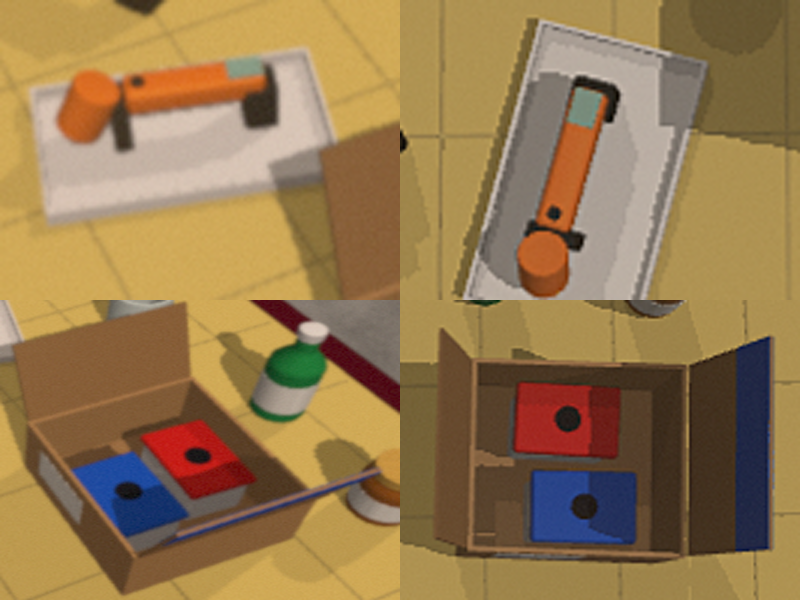

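The crops show a black button near the handle's front and a teal display near its tail, so both can be triangulated. The flap edge corners and the spots can be seen too.

Run:
```python
from h import *
im={n:cv2.imread(f"pics/{n}0.png") for n in("side","top")}
roi={"side":{"th":(240,190,90,50),"car":(365,270,95,80)},"top":{"th":(225,200,70,100),"car":(395,170,62,78)}}
P={}
for n in im:
    h=cv2.cvtColor(im[n],cv2.COLOR_BGR2HSV).astype(int)
    def blobs(m,box,amin=8):
        x,y,w,hh=box; mm=np.zeros(m.shape,np.uint8); mm[y:y+hh,x:x+w]=m[y:y+hh,x:x+w]
        k,l,st,c=cv2.connectedComponentsWithStats(mm); return [(c[i].round(1),st[i,4]) for i in range(1,k) if st[i,4]>=amin],mm
    H,S,V=h[...,0],h[...,1],h[...,2]
    teal,_=blobs((H>60)&(H<105)&(S>25)&(V>80),roi[n]["th"]); 
    dark,_=blobs((V<60),roi[n]["th"],4)
    ora,om=blobs((H<14)&(S>170)&(V>120),roi[n]["th"],20)
    spots,_=blobs((V<50),roi[n]["car"],10)
    print(n,"teal",teal,"dark",dark,"ora",ora,"spots",spots)
print("button",tri((275.2,207.3),(251.2,260.8)))
print("teal",tri((310.8,202),(262.2,225.6)))
print("plain far",tri((422.5,202),(367.3,153)),"near",tri((337,232.7),(366,242.7)))
print("tape far",tri((517,316),(510.9,156.5)),"near",tri((418,357),(510.5,247.4)))
# carton top corners, top view px -> plane z=.11
for a in [(473,359),(686,365),(686,556),(470,552)]:
    p=((a[0]-400)/2.312+350,(a[1]-300)/2.308+140); print("carton",p,plane("top",p,.11))
# tray contour
for n in im:
    h=cv2.cvtColor(im[n],cv2.COLOR_BGR2HSV); m=cv2.inRange(h,(0,0,70),(180,60,255))
    box=(215,190,95,125) if n=="top" else (230,190,120,70)
    x,y,w,q=box; mm=np.zeros_like(m); mm[y:y+q,x:x+w]=m[y:y+q,x:x+w]
    mm=cv2.morphologyEx(mm,cv2.MORPH_OPEN,np.ones((3,3)))
    c=max(cv2.findContours(mm,0,2)[0],key=cv2.contourArea); hull=cv2.convexHull(c)
    ap=cv2.approxPolyDP(hull,8,True)[:,0]; print(n,"tray",ap.tolist())
    for p in ap: print(plane(n,p.astype(float),.014))
```

```text
side teal [] dark [(array([316.3, 216.1]), np.int32(74))] ora [(array([278.2, 211.3]), np.int32(795))] spots [(array([428.5, 303.5]), np.int32(76)), (array([394. , 327.2]), np.int32(100))]
top teal [(array([261. , 225.5]), np.int32(82))] dark [(array([266.9, 221.2]), np.int32(66)), (array([250.7, 260.8]), np.int32(11)), (array([244.6, 265.6]), np.int32(14)), (array([256.9, 269.4]), np.int32(32))] ora [(array([256.1, 247.2]), np.int32(418)), (array([247.8, 276.9]), np.int32(276))] spots [(array([422.4, 191.1]), np.int32(84)), (array([429.4, 229.1]), np.int32(94))]
button (array([0.4607, 0.34  , 0.065 ]), np.float64(0.003838961525876741))
teal (array([0.5466, 0.3127, 0.0693]), np.float64(0.004451563771609506))
plain far (array([0.6847, 0.0665, 0.2204]), np.float64(0.0012639984843966427)) near (array([0.4911, 0.0724, 0.218 ]), np.float64(0.0031343693451178164))
tape far (array([ 0.6688, -0.2342,  0.2252]), np.float64(0.007530214314792038)) near (array([ 0.477 , -0.2249,  0.2302]), np.float64(0.00463837760507782))
carton (381.57439446366783, 165.5632582322357) [0.6852 0.0215 0.11  ]
carton (473.70242214532874, 168.1629116117851) [ 0.6762 -0.1965  0.11  ]
carton (473.70242214532874, 250.91854419410745) [ 0.4794 -0.1898  0.11  ]
carton (380.27681660899657, 249.18544194107454) [0.4854 0.0283 0.11  ]
side tray [[331, 197], [334, 240], [246, 253], [241, 210]]
[0.6249 0.3581 0.014 ]
[0.5606 0.2173 0.014 ]
[0.3506 0.277  0.014 ]
[0.3912 0.4217 0.014 ]
top tray [[246, 197], [301, 210], [277, 303], [221, 289]]
[0.6302 0.3615 0.014 ]
[0.5949 0.219  0.014 ]
[0.3566 0.2813 0.014 ]
[0.3933 0.4243 0.014 ]
```

Run:
```python
from h import *
print("red",tri((428.5,303.5),(422.4,191.1)),plane("top",(422.4,191.1),.081)); print("blue",tri((394,327.2),(429.4,229.1)))
b=plane("top",(250.9,260.8),.064);t=plane("top",(261.2,225.5),.064)
tail=plane("top",(265,215.6),.06);nose=plane("top",(246.5,288.4),.06)
u=(t-b)/np.linalg.norm(t-b);print("b",b,"t",t,"yaw",np.degrees(np.arctan2(u[1],u[0])),"along from b: tail",(tail-b)@u,"nose",(nose-b)@u)
print("footfront",(plane("top",(250.7,267.5),.05)-b)@u)
im=cv2.imread("pics/top0.png");h=cv2.cvtColor(im,cv2.COLOR_BGR2HSV)
m=cv2.inRange(h,(0,170,120),(14,255,255));m[:200]=0;m[267:]=0;m[:,:235]=0;m[:,285:]=0
y,x=np.nonzero(m);pts=np.array([plane("top",(a,c),.064)[:2] for a,c in zip(x,y)])
l=cv2.fitLine(pts.astype(np.float32),2,0,.01,.01).ravel();print("bar",l,np.degrees(np.arctan2(l[1],l[0])), len(pts))
c=pts.mean(0);s=(pts-c)@l[:2];w=(pts-c)@[-l[1],l[0]];print(np.percentile(s,[1,99]),np.percentile(w,[2,98]))
```

```text
red (array([ 0.626 , -0.079 ,  0.0833]), np.float64(0.003735989465918926)) [ 0.6281 -0.0804  0.081 ]
blue (array([ 0.5333, -0.094 ,  0.0819]), np.float64(0.0032346021845831214))
b [0.4626 0.3403 0.064 ] t [0.5496 0.3151 0.064 ] yaw -16.127623627327402 along from b: tail 0.11714830965482954 nose -0.06785739501469294
footfront -0.01616814303093491
bar [ 0.9503 -0.3114  0.4964  0.3277] -18.142992 420
[-0.0463  0.0619] [-0.0138  0.015 ]
```

Call:
step_arm:
  moves:
    - {"x": -0.052, "y": -0.0261, "z": 0.0112, "grip": 1}
    - {"x": -0.052, "y": -0.0261, "z": 0.0112, "grip": 1}
    - {"x": -0.052, "y": -0.0261, "z": 0.0112, "grip": 1}
    - {"x": -0.052, "y": -0.0261, "z": 0.0112, "grip": 1}
    - {"x": -0.052, "y": -0.0261, "z": 0.0112, "grip": 1}
    - {"x": -0.052, "y": -0.0261, "z": 0.0112, "grip": 1}
    - {"x": -0.052, "y": -0.0261, "z": 0.0112, "grip": 1}
    - {"x": -0.052, "y": -0.0261, "z": 0.0112, "grip": 1}
    - {"x": -0.052, "y": -0.0261, "z": 0.0112, "grip": 1}
    - {"x": -0.052, "y": -0.0261, "z": 0.0112, "wz": 0.011, "grip": 1}
    - {"grip": 1}
    - {"grip": 1}

```text
invalid input
```

Call:
step_arm:
  moves:
    - {"x": -0.052, "y": -0.0261, "z": 0.0112, "wx": 0, "wy": 0, "wz": 0, "grip": 1.0}
  squeeze: 20

```text
t: 0.22
ee_pos: [0.2097, 0.5963, 0.3958]
orientation: [[-0.962, 0.272, -0.003], [0.272, 0.962, 0.002], [0.004, 0.001, -1.0]]
force: [0.5, 1.0, -0.9]
finger_gap: 0.093
gripper_force: 0.0
```

Presumably every row has to list all the axes.

Call:
step_arm:
  moves:
    - {"x": -0.052, "y": -0.0261, "z": 0.0112, "wx": 0, "wy": 0, "wz": 0, "grip": 1}
    - {"x": -0.052, "y": -0.0261, "z": 0.0112, "wx": 0, "wy": 0, "wz": 0, "grip": 1}
    - {"x": -0.052, "y": -0.0261, "z": 0.0112, "wx": 0, "wy": 0, "wz": 0, "grip": 1}
    - {"x": -0.052, "y": -0.0261, "z": 0.0112, "wx": 0, "wy": 0, "wz": 0, "grip": 1}
    - {"x": -0.052, "y": -0.0261, "z": 0.0112, "wx": 0, "wy": 0, "wz": 0, "grip": 1}
    - {"x": -0.052, "y": -0.0261, "z": 0.0112, "wx": 0, "wy": 0, "wz": 0, "grip": 1}
    - {"x": -0.052, "y": -0.0261, "z": 0.0112, "wx": 0, "wy": 0, "wz": 0, "grip": 1}
    - {"x": -0.052, "y": -0.0261, "z": 0.0112, "wx": 0, "wy": 0, "wz": 0, "grip": 1}
    - {"x": -0.052, "y": -0.0261, "z": 0.0112, "wx": 0, "wy": 0, "wz": 0.011, "grip": 1}
    - {"x": 0, "y": 0, "z": 0, "wx": 0, "wy": 0, "wz": 0, "grip": 1}
    - {"x": 0, "y": 0, "z": 0, "wx": 0, "wy": 0, "wz": 0, "grip": 1}
  squeeze: 20

```text
t: 1.6
ee_pos: [0.5005, 0.3281, 0.3205]
orientation: [[-0.956, 0.295, -0.002], [0.295, 0.956, 0.001], [0.002, 0.0, -1.0]]
force: [-0.2, 0.3, -0.5]
finger_gap: 0.0928
gripper_force: 0.0
```

Call:
step_arm:
  moves:
    - {"x": 0, "y": -0.001, "z": 0.05, "wx": 0, "wy": 0, "wz": 0, "grip": 1}
    - {"x": 0, "y": 0, "z": 0.05, "wx": 0, "wy": 0, "wz": 0, "grip": 1}
    - {"x": 0, "y": 0, "z": 0.037, "wx": 0, "wy": 0, "wz": 0, "grip": 1}
    - {"x": 0, "y": 0, "z": 0, "wx": 0, "wy": 0, "wz": 0, "grip": 1}
    - {"x": 0, "y": 0, "z": 0, "wx": 0, "wy": 0, "wz": 0, "grip": 0.6}
    - {"x": 0, "y": 0, "z": 0, "wx": 0, "wy": 0, "wz": 0, "grip": 0.4}
    - {"x": 0, "y": 0, "z": 0, "wx": 0, "wy": 0, "wz": 0, "grip": 0.2}
    - {"x": 0, "y": 0, "z": 0, "wx": 0, "wy": 0, "wz": 0, "grip": 0.2}
    - {"x": 0, "y": 0, "z": 0, "wx": 0, "wy": 0, "wz": 0, "grip": 0.2}
    - {"x": 0, "y": 0, "z": 0, "wx": 0, "wy": 0, "wz": 0, "grip": 0.2}
  squeeze: 25

```text
t: 2.85
ee_pos: [0.501, 0.3266, 0.218]
orientation: [[-0.955, 0.296, -0.0], [0.296, 0.955, -0.0], [0.0, -0.0, -1.0]]
force: [0.4, 0.1, 0.3]
finger_gap: 0.0378
gripper_force: 0.0
```

Call:
step_arm:
  moves:
    - {"x": 0, "y": 0, "z": 0, "wx": 0, "wy": 0, "wz": 0, "grip": 0.1}
    - {"x": 0, "y": 0, "z": 0, "wx": 0, "wy": 0, "wz": 0, "grip": 0.1}
    - {"x": 0, "y": 0, "z": 0, "wx": 0, "wy": 0, "wz": 0, "grip": 0.1}
    - {"x": 0, "y": 0, "z": 0, "wx": 0, "wy": 0, "wz": 0, "grip": 0.1}
  squeeze: 30

```text
t: 3.35
ee_pos: [0.5011, 0.327, 0.2182]
orientation: [[-0.955, 0.295, 0.001], [0.295, 0.955, 0.001], [-0.0, 0.001, -1.0]]
force: [0.9, 1.9, 1.2]
finger_gap: 0.0301
gripper_force: 29.9
```

Call:
step_arm:
  moves:
    - {"x": 0, "y": 0, "z": -0.02, "wx": 0, "wy": 0, "wz": 0, "grip": 0.1}
    - {"x": 0, "y": 0, "z": -0.04, "wx": 0, "wy": 0, "wz": 0, "grip": 0.1}
    - {"x": 0, "y": 0, "z": -0.06, "wx": 0, "wy": 0, "wz": 0, "grip": 0.1}
    - {"x": 0, "y": 0, "z": -0.06, "wx": 0, "wy": 0, "wz": 0, "grip": 0.1}
    - {"x": 0, "y": 0, "z": -0.06, "wx": 0, "wy": 0, "wz": 0, "grip": 0.1}
    - {"x": 0, "y": 0, "z": -0.06, "wx": 0, "wy": 0, "wz": 0, "grip": 0.1}
    - {"x": 0, "y": 0, "z": -0.049, "wx": 0, "wy": 0, "wz": 0, "grip": 0.1}
    - {"x": 0, "y": 0, "z": 0, "wx": 0, "wy": 0, "wz": 0, "grip": 0.1}
  squeeze: 35

```text
t: 4.35
ee_pos: [0.501, 0.326, 0.4833]
orientation: [[-0.955, 0.296, 0.005], [0.296, 0.955, 0.003], [-0.004, 0.004, -1.0]]
force: [0.1, 0.5, -1.9]
finger_gap: 0.0301
gripper_force: 34.9
```

Call:
step_arm:
  moves:
    - {"x": -0.0357, "y": -0.0521, "z": 0, "wx": 0, "wy": 0, "wz": 0, "grip": 0.1}
    - {"x": -0.0357, "y": -0.0521, "z": 0, "wx": 0, "wy": 0, "wz": 0, "grip": 0.1}
    - {"x": -0.0357, "y": -0.0521, "z": 0, "wx": 0, "wy": 0, "wz": 0, "grip": 0.1}
    - {"x": -0.0357, "y": -0.0521, "z": 0, "wx": 0, "wy": 0, "wz": 0, "grip": 0.1}
    - {"x": -0.0357, "y": -0.0521, "z": 0, "wx": 0, "wy": 0, "wz": 0, "grip": 0.1}
    - {"x": -0.0357, "y": -0.0521, "z": 0, "wx": 0, "wy": 0, "wz": 0, "grip": 0.1}
    - {"x": -0.0357, "y": -0.0521, "z": 0, "wx": 0, "wy": 0, "wz": 0, "grip": 0.1}
    - {"x": -0.0357, "y": -0.0521, "z": 0, "wx": 0, "wy": 0, "wz": 0, "grip": 0.1}
    - {"x": -0.0357, "y": -0.0521, "z": 0, "wx": 0, "wy": 0, "wz": 0, "grip": 0.1}
    - {"x": 0, "y": 0, "z": 0, "wx": 0, "wy": -0.0926, "wz": 0, "grip": 0.1}
    - {"x": 0, "y": 0, "z": 0, "wx": 0, "wy": -0.0926, "wz": 0, "grip": 0.1}
    - {"x": 0, "y": 0, "z": 0, "wx": 0, "wy": -0.0926, "wz": 0, "grip": 0.1}
    - {"x": 0, "y": 0, "z": 0, "wx": 0, "wy": 0, "wz": 0, "grip": 0.1}
    - {"x": 0, "y": 0, "z": 0, "wx": 0, "wy": 0, "wz": 0, "grip": 0.1}

```text
t: 6.1
ee_pos: [0.627, -0.0806, 0.4786]
orientation: [[-0.868, 0.296, 0.399], [0.268, 0.955, -0.124], [-0.418, -0.001, -0.908]]
force: [-0.1, 0.8, -1.2]
finger_gap: 0.0298
gripper_force: 34.9
```

Run:
```python
from h import *
a=env.read_camera("side");b=env.read_camera("top")
cv2.imwrite("pics/a1s.png",a);cv2.imwrite("pics/a1t.png",b)
cv2.imwrite("pics/a1.png",cv2.resize(np.hstack([a[100:400,260:560],b[60:360,250:550]]),(800,400),interpolation=2))
```

```text
(no output)
```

View pics/a1.png

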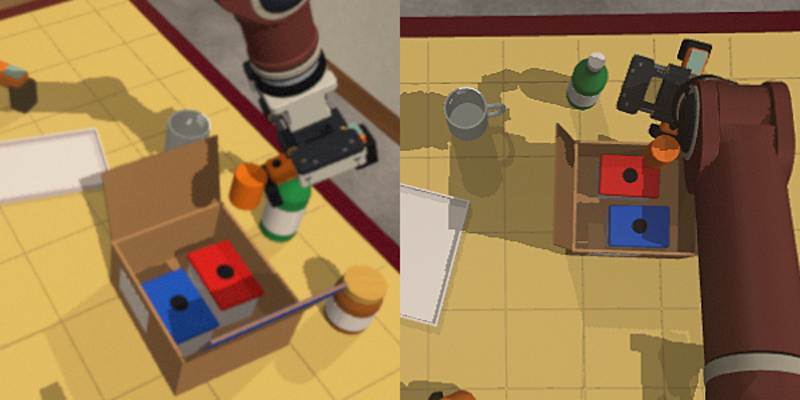

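Run:
```python
from h import *
for n in("side","top"):
    im=cv2.imread(f"pics/a1{n[0]}.png");h=cv2.cvtColor(im,cv2.COLOR_BGR2HSV)
    m=cv2.inRange(h,(4,170,60),(14,255,255)); x,y,w,q=(425,205,40,65) if n=="side" else (432,155,30,30)
    mm=np.zeros_like(m);mm[y:y+q,x:x+w]=m[y:y+q,x:x+w]
    k,l,st,c=cv2.connectedComponentsWithStats(mm);i=1+np.argmax(st[1:,4]);print(n,st[i],c[i])
    if n=="top": e=cv2.fitEllipse(cv2.convexHull(max(cv2.findContours(mm,0,1)[0],key=cv2.contourArea)));print(e)
print(tri((446,226),(448,171.8)))
s=env.sense();print(s["ee_pos"],s["orientation"][:,2]*.0)
```

```text
side [432 219  33  38 833] [447.3421 238.0372]
top [432 161  28  24 502] [445.749  173.0976]
((445.6259460449219, 173.2156524658203), (22.130020141601562, 29.265172958374023), 56.77416229248047)
(array([ 0.6179, -0.0767,  0.3176]), np.float64(0.00350277730114592))
[ 0.6274 -0.0807  0.4791] [ 0. -0. -0.]
```

Run:
```python
import cv2,numpy as np
a=cv2.imread("pics/a1s.png");b=cv2.imread("pics/a1t.png")
cv2.imwrite("pics/a2.png",np.hstack([cv2.resize(a[190:270,410:490],(400,400),interpolation=2),cv2.resize(b[140:200,415:475],(400,400),interpolation=2)]))
```

```text
(no output)
```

View pics/a2.png

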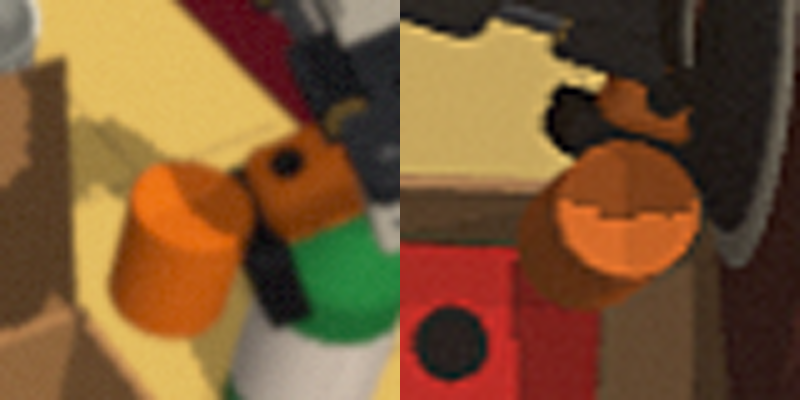

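Run:
```python
from h import *
print(tri((448.6,230.6),(449.2,171.2)));print(tri((443,249.4),(443.0,176.4)))
```

```text
(array([ 0.6212, -0.0815,  0.3091]), np.float64(0.0029535583872272145))
(array([ 0.6213, -0.0819,  0.2607]), np.float64(0.004661298328758187))
```

Call:
step_arm:
  moves:
    - {"x": 0.013, "y": 0.0015, "z": 0.0327, "wx": 0, "wy": 0, "wz": 0, "grip": 0.1}
    - {"x": 0.013, "y": 0.0015, "z": 0.0327, "wx": 0, "wy": 0, "wz": 0, "grip": 0.1}
    - {"x": 0.013, "y": 0.0015, "z": 0.0327, "wx": 0, "wy": 0, "wz": 0, "grip": 0.1}
    - {"x": 0, "y": 0, "z": 0, "wx": 0, "wy": 0, "wz": 0, "grip": 0.1}
    - {"x": 0, "y": 0, "z": 0, "wx": 0, "wy": 0, "wz": 0, "grip": 0.1}
    - {"x": 0, "y": 0, "z": 0, "wx": 0, "wy": 0, "wz": 0, "grip": 0.1}

```text
t: 6.95
ee_pos: [0.6331, -0.0789, 0.4024]
orientation: [[-0.865, 0.296, 0.406], [0.268, 0.955, -0.125], [-0.425, 0.001, -0.905]]
force: [-0.6, -0.3, -1.9]
finger_gap: 0.0298
gripper_force: 34.9
```

Run:
```python
from h import *
a=env.read_camera("side");b=env.read_camera("top")
cv2.imwrite("pics/b1s.png",a);cv2.imwrite("pics/b1t.png",b)
cv2.imwrite("pics/b1.png",np.hstack([cv2.resize(a[230:330,390:490],(400,400),interpolation=2),cv2.resize(b[150:210,400:460],(400,400),interpolation=2)]))
print(env.sense()["ee_pos"],env.sense()["orientation"])
```

```text
[ 0.6329 -0.0788  0.402 ] [[-0.8649  0.2957  0.4057]
 [ 0.2679  0.9553 -0.1252]
 [-0.4245  0.0004 -0.9054]]
```

View pics/b1.png

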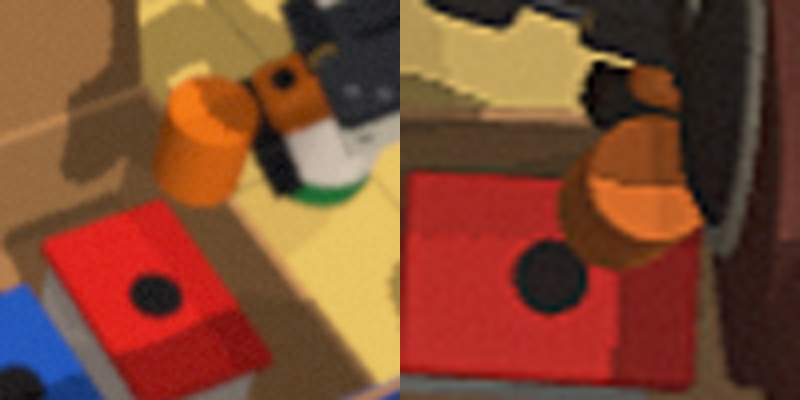

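Run:
```python
from h import *
print(tri((443,257),(438.2,176.7)));print(tri((439.2,274.5),(432.7,181.8)))
for n,p in(("side",(429,303.6)),("top",(422.4,191.3))):
    print(plane(n,p,.081))
```

```text
(array([ 0.6278, -0.0797,  0.2332]), np.float64(0.002774955685123746))
(array([ 0.6287, -0.081 ,  0.1816]), np.float64(0.0013631801290075963))
[ 0.626  -0.0781  0.081 ]
[ 0.6276 -0.0804  0.081 ]
```

Call:
step_arm:
  moves:
    - {"x": 0.0035, "y": -0.001, "z": -0.0016, "wx": 0, "wy": 0, "wz": 0, "grip": 0.1}
    - {"x": 0, "y": 0, "z": 0, "wx": 0, "wy": 0, "wz": 0, "grip": 0.1}
    - {"x": 0, "y": 0, "z": 0, "wx": 0, "wy": 0, "wz": 0, "grip": 0.1}
    - {"x": 0, "y": 0, "z": 0, "wx": 0, "wy": 0, "wz": 0, "grip": 0.1}
    - {"x": 0, "y": 0, "z": 0, "wx": 0, "wy": 0, "wz": 0, "grip": 0.1}
    - {"x": 0, "y": 0, "z": 0, "wx": 0, "wy": 0, "wz": 0, "grip": 0.1}
    - {"x": 0, "y": 0, "z": 0, "wx": 0, "wy": 0, "wz": 0, "grip": 0.1}
    - {"x": 0, "y": 0, "z": 0, "wx": 0, "wy": 0, "wz": 0, "grip": 0.1}
    - {"x": 0, "y": 0, "z": 0, "wx": 0, "wy": 0, "wz": 0, "grip": 0.1}
    - {"x": 0, "y": 0, "z": 0, "wx": 0, "wy": 0, "wz": 0, "grip": 0.1}
    - {"x": 0, "y": 0, "z": 0, "wx": 0, "wy": 0, "wz": 0, "grip": 0.1}
    - {"x": 0, "y": 0, "z": 0, "wx": 0, "wy": 0, "wz": 0, "grip": 0.1}
    - {"x": 0, "y": 0, "z": 0, "wx": 0, "wy": 0, "wz": 0, "grip": 0.1}
    - {"x": 0, "y": 0, "z": 0, "wx": 0, "wy": 0, "wz": 0, "grip": 0.1}
    - {"x": 0, "y": 0, "z": 0, "wx": 0, "wy": 0, "wz": 0, "grip": 0.1}
    - {"x": 0, "y": 0, "z": 0, "wx": 0, "wy": 0, "wz": 0, "grip": 0.1}
    - {"x": 0, "y": 0, "z": 0, "wx": 0, "wy": 0, "wz": 0, "grip": 0.1}
    - {"x": 0, "y": 0, "z": 0, "wx": 0, "wy": 0, "wz": 0, "grip": 0.1}
    - {"x": 0, "y": 0, "z": 0, "wx": 0, "wy": 0, "wz": 0, "grip": 0.1}
    - {"x": 0, "y": 0, "z": 0, "wx": 0, "wy": 0, "wz": 0, "grip": 0.1}

```text
t: 9.55
ee_pos: [0.6297, -0.0785, 0.4007]
orientation: [[-0.866, 0.296, 0.404], [0.268, 0.955, -0.125], [-0.423, -0.0, -0.906]]
force: [0.4, -0.3, -1.4]
finger_gap: 0.0301
gripper_force: 34.9
```

Call:
step_arm:
  moves:
    - {"x": 0, "y": 0, "z": 0, "wx": 0, "wy": 0, "wz": 0, "grip": 0.1}
    - {"x": 0, "y": 0, "z": 0, "wx": 0, "wy": 0, "wz": 0, "grip": 0.1}
    - {"x": 0, "y": 0, "z": 0, "wx": 0, "wy": 0, "wz": 0, "grip": 0.1}
    - {"x": 0, "y": 0, "z": 0, "wx": 0, "wy": 0, "wz": 0, "grip": 0.1}
    - {"x": 0, "y": 0, "z": 0, "wx": 0, "wy": 0, "wz": 0, "grip": 0.1}
    - {"x": 0, "y": 0, "z": 0, "wx": 0, "wy": 0, "wz": 0, "grip": 0.1}

```text
t: 10.3
ee_pos: [0.6297, -0.0785, 0.4007]
orientation: [[-0.866, 0.296, 0.404], [0.268, 0.955, -0.125], [-0.423, -0.0, -0.906]]
force: [0.7, 0.6, -1.5]
finger_gap: 0.0298
gripper_force: 34.9
```

Call:
step_arm:
  moves:
    - {"x": -0.015, "y": 0, "z": -0.0322, "wx": 0, "wy": 0, "wz": 0, "grip": 0.1}
    - {"x": -0.015, "y": 0, "z": -0.0322, "wx": 0, "wy": 0, "wz": 0, "grip": 0.1}
    - {"x": -0.015, "y": 0, "z": -0.0322, "wx": 0, "wy": 0, "wz": 0, "grip": 0.1}
    - {"x": 0, "y": 0, "z": 0, "wx": 0, "wy": 0.0926, "wz": 0, "grip": 0.1}
    - {"x": 0, "y": 0, "z": 0, "wx": 0, "wy": 0.0926, "wz": 0, "grip": 0.1}
    - {"x": 0, "y": 0, "z": 0, "wx": 0, "wy": 0.0926, "wz": 0, "grip": 0.1}
    - {"x": 0.0359, "y": 0.0517, "z": 0, "wx": 0, "wy": 0, "wz": 0, "grip": 0.1}
    - {"x": 0.0359, "y": 0.0517, "z": 0, "wx": 0, "wy": 0, "wz": 0, "grip": 0.1}
    - {"x": 0.0359, "y": 0.0517, "z": 0, "wx": 0, "wy": 0, "wz": 0, "grip": 0.1}
    - {"x": 0.0359, "y": 0.0517, "z": 0, "wx": 0, "wy": 0, "wz": 0, "grip": 0.1}
    - {"x": 0.0359, "y": 0.0517, "z": 0, "wx": 0, "wy": 0, "wz": 0, "grip": 0.1}
    - {"x": 0.0359, "y": 0.0517, "z": 0, "wx": 0, "wy": 0, "wz": 0, "grip": 0.1}
    - {"x": 0.0359, "y": 0.0517, "z": 0, "wx": 0, "wy": 0, "wz": 0, "grip": 0.1}
    - {"x": 0.0359, "y": 0.0517, "z": 0, "wx": 0, "wy": 0, "wz": 0, "grip": 0.1}
    - {"x": 0.0359, "y": 0.0517, "z": 0, "wx": 0, "wy": 0, "wz": 0, "grip": 0.1}
    - {"x": 0, "y": 0, "z": 0, "wx": 0, "wy": 0, "wz": 0, "grip": 0.1}
    - {"x": 0, "y": 0, "z": 0, "wx": 0, "wy": 0, "wz": 0, "grip": 0.1}

```text
t: 12.42
ee_pos: [0.5017, 0.326, 0.4806]
orientation: [[-0.955, 0.296, 0.001], [0.296, 0.955, -0.001], [-0.001, -0.001, -1.0]]
force: [0.4, -0.4, -1.6]
finger_gap: 0.0297
gripper_force: 34.9
```

Call:
step_arm:
  moves:
    - {"x": 0, "y": 0.001, "z": 0.0546, "wx": 0, "wy": 0, "wz": 0, "grip": 0.1}
    - {"x": 0, "y": 0, "z": 0.0546, "wx": 0, "wy": 0, "wz": 0, "grip": 0.1}
    - {"x": 0, "y": 0, "z": 0.0546, "wx": 0, "wy": 0, "wz": 0, "grip": 0.1}
    - {"x": 0, "y": 0, "z": 0.0546, "wx": 0, "wy": 0, "wz": 0, "grip": 0.1}
    - {"x": 0, "y": 0, "z": 0.0546, "wx": 0, "wy": 0, "wz": 0, "grip": 0.1}
    - {"x": 0, "y": 0, "z": 0.0546, "wx": 0, "wy": 0, "wz": 0, "grip": 0.1}
    - {"x": 0, "y": 0, "z": 0, "wx": 0, "wy": 0, "wz": 0, "grip": 0.1}
    - {"x": 0, "y": 0, "z": 0.008, "wx": 0, "wy": 0, "wz": 0, "grip": 0.1}
    - {"x": 0, "y": 0, "z": 0.006, "wx": 0, "wy": 0, "wz": 0, "grip": 0.1}
    - {"x": 0, "y": 0, "z": 0.004, "wx": 0, "wy": 0, "wz": 0, "grip": 0.1}
    - {"x": 0, "y": 0, "z": 0.003, "wx": 0, "wy": 0, "wz": 0, "grip": 0.1}
    - {"x": 0, "y": 0, "z": 0, "wx": 0, "wy": 0, "wz": 0, "grip": 0.1}
    - {"x": 0, "y": 0, "z": 0, "wx": 0, "wy": 0, "wz": 0, "grip": 0.1}

```text
t: 14.05
ee_pos: [0.5016, 0.3273, 0.2193]
orientation: [[-0.955, 0.296, 0.0], [0.296, 0.955, 0.0], [-0.0, 0.0, -1.0]]
force: [-0.2, 0.1, -2.7]
finger_gap: 0.0298
gripper_force: 34.9
```

Call:
step_arm:
  moves:
    - {"x": 0, "y": 0, "z": 0.0012, "wx": 0, "wy": 0, "wz": 0, "grip": 0.1}
    - {"x": 0, "y": 0, "z": 0, "wx": 0, "wy": 0, "wz": 0, "grip": 0.1}
    - {"x": 0, "y": 0, "z": 0, "wx": 0, "wy": 0, "wz": 0, "grip": 0.1}

```text
t: 14.42
ee_pos: [0.5015, 0.3272, 0.2182]
orientation: [[-0.955, 0.296, -0.0], [0.296, 0.955, -0.0], [0.0, -0.0, -1.0]]
force: [-0.5, -0.6, -2.4]
finger_gap: 0.0301
gripper_force: 34.9
```

Call:
step_arm:
  moves:
    - {"x": 0, "y": 0, "z": 0.001, "wx": 0, "wy": 0, "wz": 0, "grip": 0.1}
    - {"x": 0, "y": 0, "z": 0, "wx": 0, "wy": 0, "wz": 0, "grip": 0.1}
    - {"x": 0, "y": 0, "z": 0, "wx": 0, "wy": 0, "wz": 0, "grip": 0.1}

```text
t: 14.8
ee_pos: [0.5015, 0.3272, 0.2181]
orientation: [[-0.955, 0.295, 0.0], [0.295, 0.955, 0.0], [-0.0, 0.0, -1.0]]
force: [-1.6, -0.8, 5.4]
finger_gap: 0.0299
gripper_force: 34.9
```

Call:
step_arm:
  moves:
    - {"x": 0, "y": 0, "z": 0, "wx": 0, "wy": 0, "wz": 0, "grip": 0.4}
    - {"x": 0, "y": 0, "z": 0, "wx": 0, "wy": 0, "wz": 0, "grip": 0.6}
    - {"x": 0, "y": 0, "z": 0, "wx": 0, "wy": 0, "wz": 0, "grip": 0.8}
    - {"x": 0, "y": 0, "z": 0, "wx": 0, "wy": 0, "wz": 0, "grip": 1}
    - {"x": 0, "y": 0, "z": 0, "wx": 0, "wy": 0, "wz": 0, "grip": 1}
    - {"x": 0, "y": 0, "z": 0, "wx": 0, "wy": 0, "wz": 0, "grip": 1}
    - {"x": 0, "y": 0, "z": -0.03, "wx": 0, "wy": 0, "wz": 0, "grip": 1}
    - {"x": 0, "y": 0, "z": -0.06, "wx": 0, "wy": 0, "wz": 0, "grip": 1}
    - {"x": 0, "y": 0, "z": -0.08, "wx": 0, "wy": 0, "wz": 0, "grip": 1}
    - {"x": 0, "y": 0, "z": -0.08, "wx": 0, "wy": 0, "wz": 0, "grip": 0.5}
    - {"x": 0, "y": 0, "z": -0.05, "wx": 0, "wy": 0, "wz": 0, "grip": 0}
    - {"x": 0, "y": 0, "z": 0, "wx": 0, "wy": 0, "wz": 0, "grip": 0}
    - {"x": 0, "y": 0, "z": 0, "wx": 0, "wy": 0, "wz": 0, "grip": 0}

```text
t: 16.42
ee_pos: [0.5011, 0.327, 0.4414]
orientation: [[-0.955, 0.295, -0.002], [0.295, 0.955, -0.001], [0.001, -0.002, -1.0]]
force: [-0.5, -0.8, -1.0]
finger_gap: 0.0574
gripper_force: 0.0
```

Run:
```python
from h import *
a=env.read_camera("side");b=env.read_camera("top")
cv2.imwrite("pics/c1s.png",a);cv2.imwrite("pics/c1t.png",b)
cv2.imwrite("pics/c1.png",np.hstack([cv2.resize(a[170:370,230:530],(400,267),interpolation=2),cv2.resize(b[130:330,200:500],(400,267),interpolation=2)]))
```

```text
(no output)
```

View pics/c1.png

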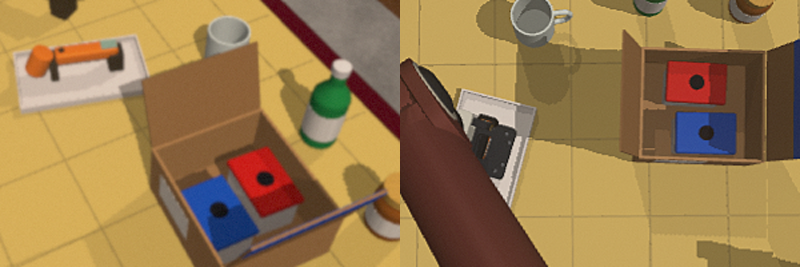

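The thermometer is back flat on its feet in the tray (side view, around (75,55) in the crop), and the tubs and flaps haven't moved. Now I'll move the closed fingers to the outside of the plain flap.

Call:
step_arm:
  moves:
    - {"x": 0, "y": 0, "z": 0, "wx": 0, "wy": 0, "wz": -0.0845, "grip": 0}
    - {"x": 0, "y": 0, "z": 0, "wx": 0, "wy": 0, "wz": -0.0845, "grip": 0}
    - {"x": -0.0252, "y": -0.0555, "z": 0.0174, "wx": 0, "wy": 0, "wz": 0, "grip": 0}
    - {"x": -0.0252, "y": -0.0555, "z": 0.0174, "wx": 0, "wy": 0, "wz": 0, "grip": 0}
    - {"x": -0.0252, "y": -0.0555, "z": 0.0174, "wx": 0, "wy": 0, "wz": 0, "grip": 0}
    - {"x": -0.0252, "y": -0.0555, "z": 0.0174, "wx": 0, "wy": 0, "wz": 0, "grip": 0}
    - {"x": -0.0252, "y": -0.0555, "z": 0.0174, "wx": 0, "wy": 0, "wz": 0, "grip": 0}
    - {"x": 0, "y": 0, "z": 0, "wx": 0, "wy": 0, "wz": 0, "grip": 0}
    - {"x": 0, "y": 0, "z": 0, "wx": 0, "wy": 0, "wz": 0, "grip": 0}

```text
t: 17.65
ee_pos: [0.5885, 0.1165, 0.3761]
orientation: [[-0.999, 0.034, -0.003], [0.034, 0.999, 0.001], [0.003, 0.001, -1.0]]
force: [0.3, 0.0, 0.2]
finger_gap: 0.0005
gripper_force: 0.0
```

Call:
step_arm:
  moves:
    - {"x": 0, "y": -0.038, "z": -0.007, "wx": 0, "wy": 0, "wz": 0, "grip": 0}
    - {"x": 0, "y": -0.019, "z": -0.0035, "wx": 0, "wy": 0, "wz": 0, "grip": 0}
    - {"x": 0, "y": -0.019, "z": -0.0035, "wx": 0, "wy": 0, "wz": 0, "grip": 0}
    - {"x": 0, "y": -0.0208, "z": -0.0019, "wx": 0, "wy": 0, "wz": 0, "grip": 0}
    - {"x": 0, "y": -0.0155, "z": 0.002, "wx": 0, "wy": 0, "wz": 0, "grip": 0}
    - {"x": 0, "y": -0.0155, "z": 0.002, "wx": 0, "wy": 0, "wz": 0, "grip": 0}
    - {"x": 0, "y": -0.0145, "z": 0.006, "wx": 0, "wy": 0, "wz": 0, "grip": 0}
    - {"x": 0, "y": -0.0145, "z": 0.006, "wx": 0, "wy": 0, "wz": 0, "grip": 0}
    - {"x": 0, "y": -0.0124, "z": 0.0096, "wx": 0, "wy": 0, "wz": 0, "grip": 0}
    - {"x": 0, "y": -0.0124, "z": 0.0096, "wx": 0, "wy": 0, "wz": 0, "grip": 0}
    - {"x": 0, "y": -0.0096, "z": 0.0124, "wx": 0, "wy": 0, "wz": 0, "grip": 0}
    - {"x": 0, "y": -0.0096, "z": 0.0124, "wx": 0, "wy": 0, "wz": 0, "grip": 0}
    - {"x": 0, "y": -0.006, "z": 0.0145, "wx": 0, "wy": 0, "wz": 0, "grip": 0}
    - {"x": 0, "y": -0.006, "z": 0.0145, "wx": 0, "wy": 0, "wz": 0, "grip": 0}
    - {"x": 0, "y": -0.002, "z": 0.0102, "wx": 0, "wy": 0, "wz": 0, "grip": 0}
    - {"x": 0, "y": -0.002, "z": 0.0102, "wx": 0, "wy": 0, "wz": 0, "grip": 0}
    - {"x": 0, "y": 0, "z": 0, "wx": 0, "wy": 0, "wz": 0, "grip": 0}

```text
t: 19.77
ee_pos: [0.583, -0.0464, 0.3064]
orientation: [[-0.999, 0.034, -0.001], [0.034, 0.999, 0.0], [0.001, 0.0, -1.0]]
force: [-0.5, 0.7, -0.0]
finger_gap: 0.0003
gripper_force: 0.0
```

Call:
step_arm:
  moves:
    - {"x": 0, "y": 0, "z": 0.004, "wx": 0, "wy": 0, "wz": 0, "grip": 0}
    - {"x": 0, "y": 0, "z": 0.004, "wx": 0, "wy": 0, "wz": 0, "grip": 0}
    - {"x": 0, "y": 0, "z": 0, "wx": 0, "wy": 0, "wz": 0, "grip": 0}

```text
t: 20.15
ee_pos: [0.5831, -0.0465, 0.301]
orientation: [[-0.999, 0.034, -0.0], [0.034, 0.999, 0.0], [0.0, 0.0, -1.0]]
force: [-0.1, -0.1, -0.1]
finger_gap: 0.0
gripper_force: 0.0
```

Call:
step_arm:
  moves:
    - {"x": 0, "y": 0, "z": 0.002, "wx": 0, "wy": 0, "wz": 0, "grip": 0}
    - {"x": 0, "y": 0, "z": 0.002, "wx": 0, "wy": 0, "wz": 0, "grip": 0}
    - {"x": 0, "y": 0, "z": 0, "wx": 0, "wy": 0, "wz": 0, "grip": 0}
    - {"x": 0, "y": 0, "z": 0, "wx": 0, "wy": 0, "wz": 0, "grip": 0}

```text
t: 20.65
ee_pos: [0.5832, -0.0465, 0.3002]
orientation: [[-0.999, 0.035, 0.001], [0.035, 0.999, -0.0], [-0.001, -0.0, -1.0]]
force: [-2.8, 1.1, 10.3]
finger_gap: 0.0005
gripper_force: 5.2
```

Run:
```python
from h import *
a=env.read_camera("side");b=env.read_camera("top")
cv2.imwrite("pics/d1.png",np.hstack([cv2.resize(a[170:400,320:550],(400,400),interpolation=2),cv2.resize(b[110:280,350:520],(400,400),interpolation=2)]))
```

```text
(no output)
```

View pics/d1.png

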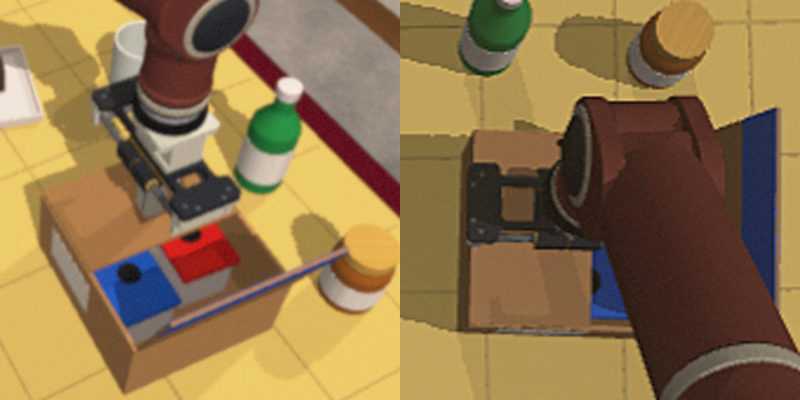

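The plain flap is down level, and the fingers touched its stop with 10 N. Next comes the taped flap, from outside.

Call:
step_arm:
  moves:
    - {"x": 0, "y": 0, "z": -0.0756, "wx": 0, "wy": 0, "wz": 0, "grip": 0}
    - {"x": 0, "y": 0, "z": -0.0756, "wx": 0, "wy": 0, "wz": 0, "grip": 0}
    - {"x": 0, "y": 0, "z": -0.0756, "wx": 0, "wy": 0, "wz": 0, "grip": 0}
    - {"x": 0, "y": -0.0633, "z": 0, "wx": 0, "wy": 0, "wz": 0, "grip": 0}
    - {"x": 0, "y": -0.0633, "z": 0, "wx": 0, "wy": 0, "wz": 0, "grip": 0}
    - {"x": 0, "y": -0.0633, "z": 0, "wx": 0, "wy": 0, "wz": 0, "grip": 0}
    - {"x": 0, "y": -0.0633, "z": 0, "wx": 0, "wy": 0, "wz": 0, "grip": 0}
    - {"x": 0, "y": -0.0633, "z": 0, "wx": 0, "wy": 0, "wz": 0, "grip": 0}
    - {"x": 0, "y": 0, "z": 0, "wx": 0, "wy": 0, "wz": 0, "grip": 0}
    - {"x": 0, "y": 0, "z": 0.0593, "wx": 0, "wy": 0, "wz": 0, "grip": 0}
    - {"x": 0, "y": 0, "z": 0.0593, "wx": 0, "wy": 0, "wz": 0, "grip": 0}
    - {"x": 0, "y": 0, "z": 0, "wx": 0, "wy": 0, "wz": 0, "grip": 0}
    - {"x": 0, "y": 0, "z": 0, "wx": 0, "wy": 0, "wz": 0, "grip": 0}

```text
t: 22.38
ee_pos: [0.5757, -0.2834, 0.3811]
orientation: [[-0.999, 0.034, 0.003], [0.034, 0.999, -0.001], [-0.003, -0.001, -1.0]]
force: [-0.1, -0.3, 0.9]
finger_gap: 0.0005
gripper_force: 0.0
```

Call:
step_arm:
  moves:
    - {"x": 0, "y": 0.038, "z": -0.007, "wx": 0, "wy": 0, "wz": 0, "grip": 0}
    - {"x": 0, "y": 0.019, "z": -0.0035, "wx": 0, "wy": 0, "wz": 0, "grip": 0}
    - {"x": 0, "y": 0.019, "z": -0.0035, "wx": 0, "wy": 0, "wz": 0, "grip": 0}
    - {"x": 0, "y": 0.0208, "z": -0.0019, "wx": 0, "wy": 0, "wz": 0, "grip": 0}
    - {"x": 0, "y": 0.0155, "z": 0.002, "wx": 0, "wy": 0, "wz": 0, "grip": 0}
    - {"x": 0, "y": 0.0155, "z": 0.002, "wx": 0, "wy": 0, "wz": 0, "grip": 0}
    - {"x": 0, "y": 0.0145, "z": 0.006, "wx": 0, "wy": 0, "wz": 0, "grip": 0}
    - {"x": 0, "y": 0.0145, "z": 0.006, "wx": 0, "wy": 0, "wz": 0, "grip": 0}
    - {"x": 0, "y": 0.0124, "z": 0.0096, "wx": 0, "wy": 0, "wz": 0, "grip": 0}
    - {"x": 0, "y": 0.0124, "z": 0.0096, "wx": 0, "wy": 0, "wz": 0, "grip": 0}
    - {"x": 0, "y": 0.0096, "z": 0.0124, "wx": 0, "wy": 0, "wz": 0, "grip": 0}
    - {"x": 0, "y": 0.0096, "z": 0.0124, "wx": 0, "wy": 0, "wz": 0, "grip": 0}
    - {"x": 0, "y": 0.006, "z": 0.0145, "wx": 0, "wy": 0, "wz": 0, "grip": 0}
    - {"x": 0, "y": 0.006, "z": 0.0145, "wx": 0, "wy": 0, "wz": 0, "grip": 0}
    - {"x": 0, "y": 0.002, "z": 0.0102, "wx": 0, "wy": 0, "wz": 0, "grip": 0}
    - {"x": 0, "y": 0.002, "z": 0.0102, "wx": 0, "wy": 0, "wz": 0, "grip": 0}
    - {"x": 0, "y": 0, "z": 0.004, "wx": 0, "wy": 0, "wz": 0, "grip": 0}
    - {"x": 0, "y": 0, "z": 0, "wx": 0, "wy": 0, "wz": 0, "grip": 0}

```text
t: 24.62
ee_pos: [0.5806, -0.1215, 0.3061]
orientation: [[-0.999, 0.035, -0.0], [0.035, 0.999, -0.0], [0.0, -0.0, -1.0]]
force: [-0.4, -0.2, 0.8]
finger_gap: 0.0003
gripper_force: 0.0
```

Call:
step_arm:
  moves:
    - {"x": 0, "y": 0, "z": 0.001, "wx": 0, "wy": 0, "wz": 0, "grip": 0}
    - {"x": 0, "y": 0, "z": 0.001, "wx": 0, "wy": 0, "wz": 0, "grip": 0}
    - {"x": 0, "y": 0, "z": 0, "wx": 0, "wy": 0, "wz": 0, "grip": 0}

```text
t: 25.0
ee_pos: [0.5806, -0.1215, 0.3054]
orientation: [[-0.999, 0.035, 0.001], [0.035, 0.999, -0.0], [-0.001, -0.0, -1.0]]
force: [0.1, 0.7, 4.9]
finger_gap: 0.0005
gripper_force: 2.3
```

Call:
step_arm:
  moves:
    - {"x": 0, "y": 0, "z": 0.0012, "wx": 0, "wy": 0, "wz": 0, "grip": 0}
    - {"x": 0, "y": 0, "z": 0, "wx": 0, "wy": 0, "wz": 0, "grip": 0}
    - {"x": 0, "y": 0, "z": -0.05, "wx": 0, "wy": 0, "wz": 0, "grip": 0}
    - {"x": 0, "y": 0, "z": -0.075, "wx": 0, "wy": 0, "wz": 0, "grip": 0}
    - {"x": 0, "y": 0, "z": -0.075, "wx": 0, "wy": 0, "wz": 0, "grip": 0}
    - {"x": 0, "y": -0.08, "z": 0, "wx": 0, "wy": 0, "wz": 0, "grip": 0}
    - {"x": 0, "y": -0.08, "z": 0, "wx": 0, "wy": 0, "wz": 0, "grip": 0}
    - {"x": 0, "y": -0.08, "z": 0, "wx": 0, "wy": 0, "wz": 0, "grip": 0}
    - {"x": 0, "y": -0.08, "z": 0, "wx": 0, "wy": 0, "wz": 0, "grip": 0}
    - {"x": 0, "y": -0.08, "z": 0, "wx": 0, "wy": 0, "wz": 0, "grip": 0}
    - {"x": 0, "y": 0, "z": 0, "wx": 0, "wy": 0, "wz": 0, "grip": 0}
    - {"x": 0, "y": 0, "z": 0, "wx": 0, "wy": 0, "wz": 0, "grip": 0}

```text
t: 26.5
ee_pos: [0.5705, -0.4207, 0.4529]
orientation: [[-0.999, 0.034, -0.0], [0.034, 0.999, 0.002], [0.0, 0.002, -1.0]]
force: [0.2, 0.1, -0.3]
finger_gap: 0.001
gripper_force: 0.0
```

Run:
```python
from h import *
a=env.read_camera("side");b=env.read_camera("top")
cv2.imwrite("pics/e1.png",np.hstack([cv2.resize(a[170:400,230:550],(400,288),interpolation=2),cv2.resize(b[90:320,200:520],(400,288),interpolation=2)]))
```

```text
(no output)
```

View pics/e1.png

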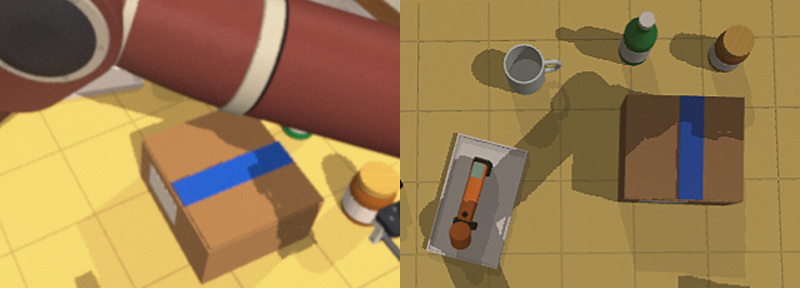

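The carton is closed with the taped flap on top. The thermometer is in its tray and the soap, mug and jar haven't moved. The arm touches nothing, so I'm handing it in.

```bash
python3 -c "
from bench import env
print(env.job_done())"
```

```text
the job is handed in; nothing more can be done
None
```

I held the thermometer over the red tub's spot for more than two seconds and set it back in its tray, then closed the carton with the plain flap first and the taped flap over it. The job is handed in at about 27 s on the clock, but the hand-in gave no verdict.

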